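# Find and open the free service panel

## Robot

A 6-joint arm with a two-finger parallel gripper is mounted at the origin on a cart in front of the work surface, level with it; the furniture and walls round the work are solid. World frame = base frame: x ahead of the robot, y to its left, z up, the work surface at z = 0. Lengths are in mm, angles in rad, forces in N, time in s.
With the tool pointing down it reaches from about 300 to 775 mm from the base axis. Payload 14.6 kg.
Tool frame: the origin (TCP) lies at the very end of the fingers, on their centre line; the grasp point (between the pads) lies 19 mm behind it; z points along the fingers, y is the line along which they close (so a half turn about z gives the same grasp; the last joint's range is limited). The gripper opens to 94 mm and grips with 3 to 60 N. Pads are 16 mm wide; open, the fingers measure 119 mm over their backs; the gripper's body (75 mm by 177 mm) begins 78 mm behind the grasp point.
Start: joints at [-1.229, 0.3, 1.521, -0, 1.321, -0.067], TCP at [218.622, -504.672, 177.746] pointing down, gripper open.
Joint ranges: [-3.03, 3.03], [-0.79, 2.21], [0.23, 2.52], [-1.04, 4.18], [0, 3.07], [-2.55, 2.55]. Speed limits (rad/s): [2.22, 2.22, 2.57, 3.14, 3.14, 3.14].

## Interface

Orientations are given as [roll, pitch, yaw] about the fixed x, y, z axes, in that order (R = Rz(yaw) Ry(pitch) Rx(roll)).
In Python, from cell import manip, eyes, ticket gives the robot as it stands. The module is installed in compiled form; this text tells all that it offers.
- The arm moves only by the tool arm_command, never from a script. Its argument "plan" is a list of rows, each a list of 5 numbers: the opening, from -1 (shut) to 1 (fully open), then the shift along the tool's x, y, z in m, then the turn about the tool's z in rad. In form: [[jaw, dx, dy, dz, roll], ...]. A call has 1 to 20 rows; each row shifts and turns the commanded pose from where the row before left it, along the tool's axes as they then stand; what a row does not reach is not made up. A row lasts 1/8 s, in which the tool goes at most 62.5 mm and 10.7 degrees, less where a joint would pass 70% of its speed; a pose out of reach is approached as far as the arm can. A call is refused whole if a number of a shift passes 0.0625 or a number of a turn 0.188, either way. A call with a gripper value outside its range is refused whole. The fingers move at their own pace and stop on an object; "newtons" is the grip in N (left out, the last holds). Time passes only in rows, so rows that do not move let the fingers close. It gives the time, the measured TCP pose, the force, the opening and the grip force at its end, in the units of the state.
- manip.read_state(): the state, without advancing time (a new reading comes with each control period).
- eyes.camera(name): name is "scene" or "side" or "wrist"; returns a dict with "img" (400x640x3 uint8, blue, green, red), "z_map" (400x640 float32, mm along the optical axis (not along the pixel's ray), 0 where there is no reading), "fx", "fy", "cx", "cy" (pixels), "eye" and "orientation" of the camera in the world. Camera axes: x right, y down, z forward; pixel columns grow to the right and rows downward; lengths in mm; the calibration is good to about 2 mm. A picture is of the moment at which its call begins.
- ticket.sign_off(): hands the job in; it is judged then, once.
The state is a dict: "clock": time; "joints": joint angles; "qd": joint speeds; "effort": joint torques, N m; "eef_pos": TCP position; "eef_rot": TCP orientation; "wrist_force": force on the tool from outside, world axes, zero at the start; "moment": the same for the moment, N m; "finger_gap": finger opening in mm; "finger_force": force on a finger pad.
Only numpy, scipy, OpenCV 4.12 (cv2) and the standard library are available. Lean on these libraries where they do the work, as an engineer would, in place of code of your own. Each camera call takes 0.05 s, during which the arm holds its last target. There are 200 camera calls.

## Task

One of the four identical panels on top of the black duct is free; the others are barred from below. With the fingertips, press the panels lightly one after another until you find the one that rocks, then push it open - far edge down, near edge up - until it stands nearly upright, and leave it so. Do not force any panel, and do not shift the things that stand beside the duct.

Things in the scene. Friction and masses are not known exactly. Their poses are not given: they have to be found in the camera images.
- duct: Black service duct bolted to the table, 130 mm (its x) by 312 mm (its y), 90 mm high, with four identical bays in a row along its y; bolted feet stick out 24 mm at both ends. Origin at the centre of its underside on the table; its x points to the far side, away from the robot, its y along the row to the left, z up. It carries the panels.
- bay_1 (a point): Top face centre of panel 1 while it is shut (leftmost), fixed to the duct; axes as the duct's. The bare aluminium panel is 90 mm (x) by 64 mm (y) and 6 mm thick, its top flush with the duct's, with a fine dark line 9 mm in from its near and far edges. It turns on a pin along y under this point, 3 mm below its top. The bay's opening is 96 by 68 mm; the next panel is 76 mm on.
- bay_2 (a point): The same for panel 2, second from the left.
- bay_3 (a point): The same for panel 3, third from the left.
- bay_4 (a point): The same for panel 4, rightmost.
- panel_1 (a joint): Tilt of panel 1 (rad): 0 is shut and level; grows as the far edge goes down into the bay and the near edge rises. A barred panel has something solid under it and gives at most 0.04 either way. The free one goes from -0.15 to its stop at 1.45 (nearly upright, near half standing 45 mm out of the duct).
- panel_2 (a joint): The same for panel 2.
- panel_3 (a joint): The same for panel 3. A free panel is balanced and stays where it is left; its pin is stiff (0.04 Nm: 1.5 N at 27 mm from the pin). Its bay is empty to 65 mm below the duct's top, so a fingertip can follow the far half down.
- panel_4 (a joint): The same for panel 4. Any free panel's raised near edge can jam by friction on a finger pushed level at it while the tilt is small: press the far half down to some 0.9 rad or more before pushing the raised half over to the far side.
- screen_plate: Fixed thin black upright screen on a 40 mm wide foot, standing to the left of the duct, between it and the free left part of the table: 226 mm long (its y, which lies nearly along the robot's forward direction), 3 mm thick, its top edge 230 mm above the table. Always in the same place; origin under its middle, on the table. Keep the hand and arm clear of it.
- post_holder: Bystander, loose on the table beside the duct: black upright post holder with a brass thumb screw, 32x47x61 mm. Origin at the centre of its underside.
- lens_case: Bystander, loose on the table beside the duct: flat round white lens case, 57 mm diameter, 20 mm high. Origin at the centre of its underside.
- lens_tube: Bystander, loose on the table beside the duct: black lens tube standing on end, 30 mm diameter, 45 mm high. Origin at the centre of its underside.
- red_tin: Bystander, loose on the table beside the duct: small red tin, 50x70x28 mm. Origin at the centre of its underside.

How it is judged:
By the outcome, as a careful person would: the job done as asked, in the order asked, and still so for the second after the job is handed in, with the robot touching nothing.
It also fails if it takes over 51 s, if anything falls off the work surface, if the arm or the gripper's body presses on something with over 40 N, if the wrist force passes 120 N, or if a joint passes its speed limit or range.

## Working session

There is one attempt and no reset: what is moved stays moved. The work goes in short steps, Python scripts to look and compute and a tool call to move; the robot and the scene stay as the last step left them, time stands still between calls to the robot, and variables do not carry over. Pictures are saved under pics/ and viewed, at most 10 in all, crops included, and the job is handed in when it is done.

Besides the shell and the picture viewer there is one more tool, called after "Call:" by a JSON object that holds its "method" and its "body". arm_command: Moves the arm, as the interface text tells. Its arguments: {"type":"object","properties":{"plan":{"type":"array"},"newtons":{"type":"number"}},"required":["plan"]}

```bash
mkdir -p pics; cat > h.py <<'E'
import numpy as np, cv2
from scipy.spatial.transform import Rotation as R
from cell import manip, eyes, ticket
def cam(n):
    c=eyes.camera(n); return c
def rot(c):
    o=np.array(c["orientation"],float)
    if o.shape==(3,3): return o
    if o.size==4: return R.from_quat(o).as_matrix()
    return R.from_euler('xyz',o).as_matrix()
def pts(c):
    z=c["z_map"]; v,u=np.mgrid[:z.shape[0],:z.shape[1]]
    P=np.dstack([(u-c["cx"])/c["fx"]*z,(v-c["cy"])/c["fy"]*z,z])
    return P@rot(c).T+np.array(c["eye"])
def onplane(c,u,v,h):
    d=rot(c)@np.array([(u-c["cx"])/c["fx"],(v-c["cy"])/c["fy"],1]); e=np.array(c["eye"])
    return e+d*(h-e[2])/d[2]
E
python3 - <<'E'
from h import *
for n in ["scene","side"]:
    c=cam(n); cv2.imwrite(f"pics/{n}0.png",c["img"]); print(n,c["eye"],c["orientation"],c["fx"],c["cx"],c["cy"])
    np.savez(f"{n}0.npz",**c)
print(manip.read_state())
E
```

```text
scene [213.42659447 405.32478234 632.66553532] [-2.23707816  0.01900188 -2.65793789] 504.40497782871324 315.272290094853 201.85750306822524
side [ 449.53805499 -852.17210281  591.62142566] [-2.22048466  0.00663907 -0.16098646] 406.7126386141581 317.5740937674014 198.56583063931194
{'clock': 0.1, 'joints': array([-1.22860850e+00,  3.00384369e-01,  1.52154974e+00,  3.97596436e-05,
        1.32073414e+00, -6.65900455e-02]), 'qd': array([ 0.00100291, -0.0004113 , -0.00215223,  0.00148561, -0.00024033,
       -0.00303609]), 'effort': array([ 1.60557080e-03, -5.32649982e+01, -3.53286660e+01,  7.09466077e-02,
        2.35075015e-02, -6.89853550e-05]), 'eef_pos': array([ 218.53496945, -504.40768277,  177.24718962]), 'eef_rot': array([-3.14052201e+00, -1.09997751e-04,  4.08767953e-01]), 'wrist_force': array([ 0.34994736, -0.07497339,  0.17254054]), 'moment': array([-0.05283936, -0.04500264,  0.00025123]), 'finger_force': 0.0, 'finger_gap': 94.00568969290855}
```

View pics/scene0.png

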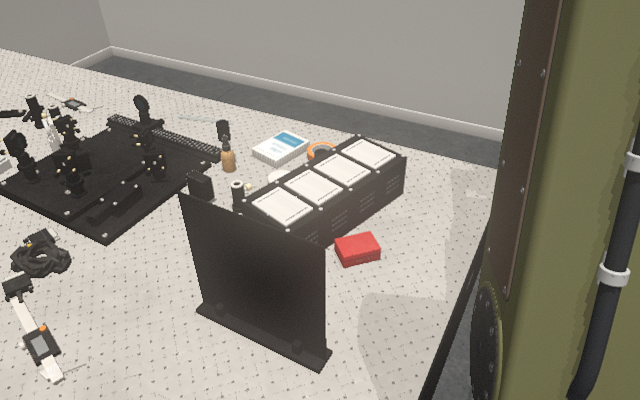

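View pics/side0.png

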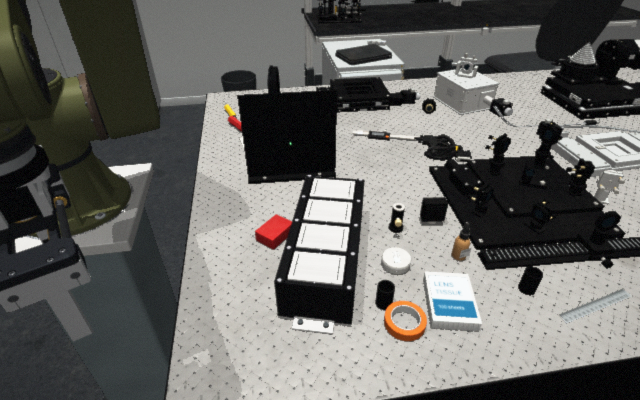

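The scene view shows the four panels at about (282,207), (313,185), (343,169) and (370,153). In the side view they are at (332,188), (328,211), (323,237) and (317,267), with the red tin on the near side at (275,232) and the other loose things on the far side. The screen stands to the left of the duct.

```bash
python3 - <<'E'
from h import *
for n,box in [("scene",(240,130,400,230)),("side",(285,175,368,290))]:
    c=dict(np.load(f"{n}0.npz")); g=c["img"].min(2); P=pts(c)
    m=((g>110)&(abs(P[...,2]-90)<12)).astype(np.uint8)
    k=np.zeros_like(m); k[box[1]:box[3],box[0]:box[2]]=1; m*=k
    m=cv2.morphologyEx(m,cv2.MORPH_CLOSE,np.ones((3,3)))
    N,l,s,ce=cv2.connectedComponentsWithStats(m)
    for i in range(1,N):
        if s[i,4]<200: continue
        ct=max(cv2.findContours((l==i).astype(np.uint8),0,2)[0],key=cv2.contourArea)
        w=np.array([onplane(c,*p[0],90)[:2] for p in ct]).astype(np.float32)
        r=cv2.minAreaRect(w)
        print(n,s[i,4],ce[i].round(),np.round(r[0],1),np.round(r[1],1),round(r[2],1),"z",np.median(P[l==i][:,2]).round(1))
    # loose things around: points with z 10..120 not duct, top-view list
    np.save(n+"P.npy",P)
c=dict(np.load("side0.npz"));P=np.load("sideP.npy")
for nm,(u,v) in dict(tin=(275,228),case=(396,257),tube=(385,286),post=(433,205),bra=(398,208),scrL=(242,95),scrR=(333,95)).items():
    print(nm,P[v,u].round())
E
```

```text
scene 4866 [323. 181.] [ 559.8 -280.7] [311.9 125.1] 72.7 z 92.6
side 3055 [327. 215.] [ 567.5 -237.3] [226.4  89.9] 72.5 z 88.9
side 1572 [317. 268.] [ 520.7 -385.9] [66.6 89.5] 72.6 z 89.0
tin [ 461. -203.   27.]
case [ 687. -320.   19.]
tube [ 641. -395.   30.]
post [ 800. -214.   51.]
bra [ 719. -222.   60.]
scrL [419.  27. 227.]
scrR [625.  20. 215.]
```

```bash
python3 - <<'E'
from h import *
for n,box in [("scene",(240,130,400,230)),("side",(285,175,368,290))]:
    c=dict(np.load(f"{n}0.npz")); g=c["img"].min(2)
    for th in (130,150,170):
        m=np.zeros(g.shape,np.uint8); m[box[1]:box[3],box[0]:box[2]]=(g>th)[box[1]:box[3],box[0]:box[2]]
        m=cv2.morphologyEx(m,cv2.MORPH_CLOSE,np.ones((2,2)))
        S=4; M=(cv2.resize(m.astype(np.float32),None,fx=S,fy=S,interpolation=1)>.5).astype(np.uint8)
        for ct in cv2.findContours(M,0,1)[0]:
            if cv2.contourArea(ct)<3000: continue
            w=np.array([onplane(c,(p[0][0]+.5)/S-.5,(p[0][1]+.5)/S-.5,90)[:2] for p in ct]).astype(np.float32)
            r=cv2.minAreaRect(w)
            print(n,th,np.round(r[0],1),np.round(r[1],1),round(r[2],1))
c=cam("scene")
cv2.imwrite("pics/sc_crop.png",np.vstack([cv2.resize(c["img"][125:255,235:415],None,fx=4,fy=4,interpolation=2)]))
E
```

```text
scene 130 [ 409.6 -213.5] [123.   55.7] 72.6
scene 130 [ 588.7 -165.5] [71.5 94.9] 72.4
scene 130 [ 560.5 -234.6] [ 73.9 108.8] 70.6
scene 130 [ 531.8 -347. ] [149.   95.3] 72.6
scene 130 [ 635.4 -317.6] [238.5 236.9] 34.4
scene 150 [ 409.8 -212.5] [120.7  55.4] 72.9
scene 150 [ 588.8 -166.5] [69.8 94.1] 72.4
scene 150 [ 566.  -238.7] [69.9 94.5] 72.4
scene 150 [ 543.6 -310.6] [70.  94.6] 72.8
scene 150 [ 520.2 -384.2] [70.9 94.6] 72.4
scene 150 [ 636.2 -318.7] [238.5 234.2] 34.4
scene 170 [ 409.8 -212.5] [120.7  55.4] 72.9
scene 170 [ 588.7 -166.5] [69.8 93.2] 73.3
scene 170 [ 565.9 -239.3] [68.7 93.4] 72.8
scene 170 [ 543.5 -310.7] [68.3 93.9] 72.2
scene 170 [ 520.8 -383.5] [69.2 93.5] 72.7
scene 170 [ 637.1 -318.2] [236.5 234. ] 34.4
side 130 [ 521.9 -388.3] [67.5 90.5] 72.4
side 130 [ 544.6 -316.5] [67.4 90.6] 72.5
side 130 [ 567.5 -244. ] [68.6 90.7] 72.6
side 130 [ 507.4 -196.3] [134.4  40.5] 84.4
side 130 [ 590.1 -172.7] [67.8 90.7] 72.4
side 130 [ 609.5 -287.9] [322.9  69.7] 78.6
side 150 [ 521.9 -388.3] [67.5 90.1] 72.4
side 150 [ 544.5 -316.6] [67.2 90.3] 72.5
side 150 [ 567.7 -243.8] [68.2 90.3] 73.1
side 150 [ 507.4 -196.3] [134.4  40.5] 84.4
side 150 [ 590.2 -172.7] [66.9 90.2] 72.8
side 150 [ 613.7 -289. ] [321.8  69.9] 80.2
side 170 [ 521.9 -388.3] [67.5 89.6] 72.5
side 170 [ 544.6 -316.6] [67.2 89.8] 72.5
side 170 [ 567.4 -244.4] [66.8 89.8] 72.5
side 170 [ 496.2 -192.4] [130.7  38.8] 72.9
side 170 [ 590.2 -172.5] [66.6 89.9] 72.8
side 170 [ 626.6 -190.2] [129.  67.] 75.1
```

View pics/sc_crop.png

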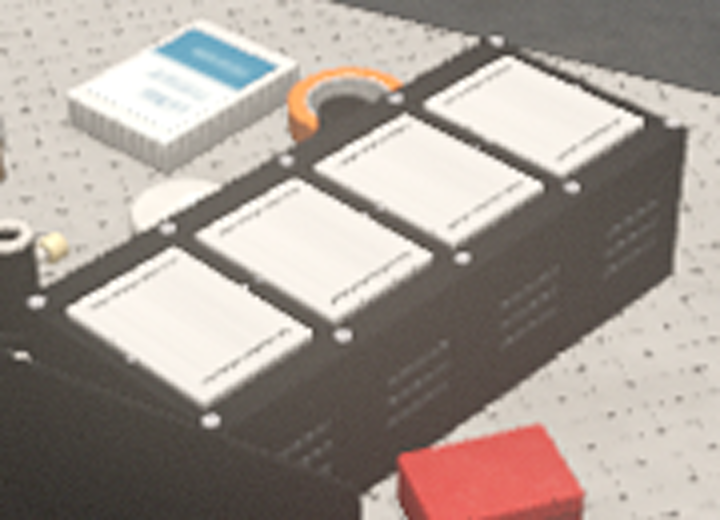

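The picture shows all four panels level and shut. From the average of both views the row centre is at (555.4, -277.6), the duct's yaw is about -0.305, and the measured panel pitch and sizes agree with the given ones. First I turn the hand to the duct and go above the far half of panel 4.

Call:
{"method": "arm_command", "body": {"plan": [[-1,0,0,0,0.1785],[-1,0,0,0,0.1785],[-1,0,0,0,0.1785],[-1,0,0,0,0.1785],[-1,0.0285,-0.0204,0,0],[-1,0.0285,-0.0204,0,0],[-1,0.0285,-0.0204,0,0],[-1,0.0285,-0.0204,0,0],[-1,0.0285,-0.0204,0,0],[-1,0.0285,-0.0204,0,0],[-1,0.0285,-0.0204,0,0],[-1,0.0285,-0.0204,0,0],[-1,0.0285,-0.0204,0,0],[-1,0.0285,-0.0204,0,0],[-1,0,0,0,0],[-1,0,0,0,0]], "newtons": 10}}

```text
clock: 2.15
eef_pos: [551.2, -395.9, 177.3]
eef_rot: [-3.141, 0.001, -0.305]
wrist_force: [-0.1, -1.0, -0.1]
finger_gap: 0.5
finger_force: 0.0
```

Call:
{"method": "arm_command", "body": {"plan": [[-1,0,0,0.03,0],[-1,0,0,0.03,0],[-1,0,0,0.02,0],[-1,0,0,0,0],[-1,0,0,0,0]]}}

```text
clock: 2.78
eef_pos: [552.0, -396.3, 99.2]
eef_rot: [3.141, -0.002, -0.305]
wrist_force: [0.9, -1.0, 0.7]
finger_gap: 0.4
finger_force: 0.0
```

```bash
python3 - <<'E'
from h import *
c=cam("side"); a=cv2.resize(c["img"][170:330,260:400],None,fx=3,fy=3,interpolation=2)
c=cam("wrist"); b=cv2.resize(c["img"],(600,375)); 
out=np.zeros((480,800,3),np.uint8); out[:,:420]=a; out[:238,420:]=cv2.resize(c["img"],(380,238)); cv2.imwrite("pics/p4.png",out)
print(manip.read_state()["wrist_force"])
E
```

```text
[-0.19609799  0.04505392 -0.03696743]
```

View pics/p4.png

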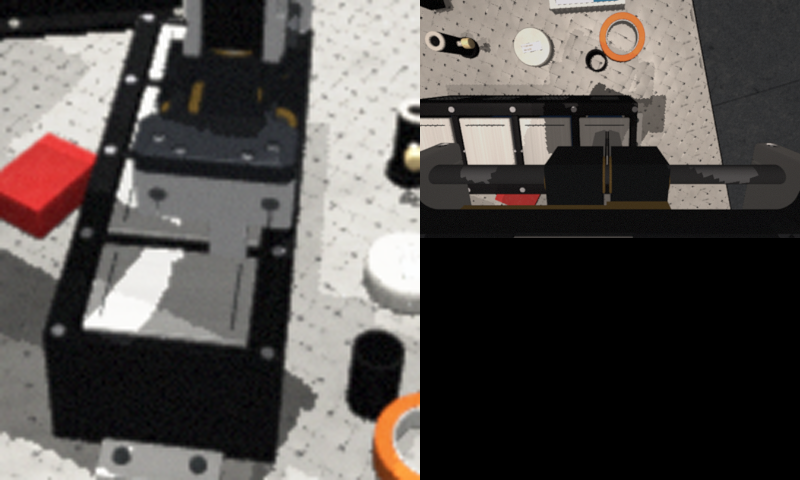

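The hand is over panel 4, with the tip near the far dark line at crop (230,240), 2 to 8 mm above the surface. Now I press lightly.

Call:
{"method": "arm_command", "body": {"plan": [[-1,0,0,0.004,0],[-1,0,0,0.001,0],[-1,0,0,0,0],[-1,0,0,0,0]]}}

```text
clock: 3.38
eef_pos: [551.8, -395.8, 92.8]
eef_rot: [3.142, -0.0, -0.305]
wrist_force: [0.4, -0.1, -0.4]
finger_gap: 0.5
finger_force: 0.0
```

Call:
{"method": "arm_command", "body": {"plan": [[-1,0,0,0.001,0],[-1,0,0,0,0],[-1,0,0,0,0]]}}

```text
clock: 3.75
eef_pos: [551.8, -395.7, 91.7]
eef_rot: [-3.142, 0.0, -0.305]
wrist_force: [0.1, -0.3, 0.6]
finger_gap: 0.5
finger_force: 0.0
```

Call:
{"method": "arm_command", "body": {"plan": [[-1,0,0,0.001,0],[-1,0,0,0,0],[-1,0,0,0,0]]}}

```text
clock: 4.12
eef_pos: [551.7, -395.8, 90.7]
eef_rot: [-3.142, 0.0, -0.305]
wrist_force: [-0.4, 0.6, 0.8]
finger_gap: 0.7
finger_force: 0.0
```

Call:
{"method": "arm_command", "body": {"plan": [[-1,0,0,0.001,0],[-1,0,0,0,0],[-1,0,0,0,0]]}}

```text
clock: 4.5
eef_pos: [551.7, -395.8, 89.8]
eef_rot: [-3.142, 0.0, -0.305]
wrist_force: [0.1, -0.3, -0.3]
finger_gap: 0.4
finger_force: 0.0
```

Call:
{"method": "arm_command", "body": {"plan": [[-1,0,0,0.0005,0],[-1,0,0,0,0],[-1,0,0,0,0]]}}

```text
clock: 4.88
eef_pos: [551.8, -395.7, 89.2]
eef_rot: [-3.142, -0.0, -0.305]
wrist_force: [-0.6, 0.1, 0.2]
finger_gap: 0.4
finger_force: 0.0
```

Call:
{"method": "arm_command", "body": {"plan": [[-1,0,0,0.0007,0],[-1,0,0,0,0],[-1,0,0,0,0]]}}

```text
clock: 5.25
eef_pos: [551.7, -395.8, 88.5]
eef_rot: [3.142, 0.0, -0.305]
wrist_force: [0.6, 0.2, 0.3]
finger_gap: 0.1
finger_force: 0.0
```

Call:
{"method": "arm_command", "body": {"plan": [[-1,0,0,0.0005,0],[-1,0,0,0,0],[-1,0,0,0,0]]}}

```text
clock: 5.62
eef_pos: [551.7, -395.7, 88.1]
eef_rot: [3.142, 0.0, -0.305]
wrist_force: [0.7, 0.5, 0.2]
finger_gap: 0.2
finger_force: 0.0
```

Call:
{"method": "arm_command", "body": {"plan": [[-1,0,0,0.0007,0],[-1,0,0,0,0],[-1,0,0,0,0]]}}

```text
clock: 6.0
eef_pos: [551.7, -395.7, 87.3]
eef_rot: [3.142, 0.0, -0.305]
wrist_force: [0.8, -0.3, -0.8]
finger_gap: 0.7
finger_force: 0.0
```

Call:
{"method": "arm_command", "body": {"plan": [[-1,0,0,0.0005,0],[-1,0,0,0,0],[-1,0,0,0,0]]}}

```text
clock: 6.38
eef_pos: [551.8, -395.7, 86.9]
eef_rot: [-3.142, -0.0, -0.305]
wrist_force: [0.3, 0.2, 0.2]
finger_gap: 0.1
finger_force: 0.0
```

```bash
python3 - <<'E'
from h import *
F=[]
for i in range(6):
    c=cam("side"); F.append(manip.read_state()["wrist_force"])
print(np.mean(F,0),np.std(F,0))
P=pts(c); np.save("sideP2.npy",P)
P0=np.load("sideP.npy"); xd=np.array([.954,-.301]); yd=np.array([.301,.954])
for s in (-40,-30,-20,-10,0,10,20,30,40):
    row=[]
    for PP in (P0,P):
        d=PP[...,:2]-np.array([521.1,-387]); a=d@xd; b=d@yd
        m=(abs(a-s)<4)&(b<-16)&(b>-28)&(abs(PP[...,2]-90)<30); row+=[m.sum(),PP[m][:,2].mean().round(1)]
    print(s,row)
cv2.imwrite("pics/p4b.png",cv2.resize(c["img"][225:320,270:370],None,fx=6,fy=6,interpolation=2))
E
```

```text
[-0.18372538  0.38959417  0.05692014] [0.55574237 0.56335107 0.52704758]
-40 [np.int64(27), np.float64(88.6), np.int64(30), np.float64(89.0)]
-30 [np.int64(27), np.float64(88.9), np.int64(25), np.float64(89.0)]
-20 [np.int64(27), np.float64(89.0), np.int64(30), np.float64(89.0)]
-10 [np.int64(30), np.float64(88.8), np.int64(29), np.float64(89.0)]
0 [np.int64(27), np.float64(89.2), np.int64(31), np.float64(89.0)]
10 [np.int64(31), np.float64(89.1), np.int64(31), np.float64(89.1)]
20 [np.int64(28), np.float64(88.9), np.int64(32), np.float64(88.6)]
30 [np.int64(29), np.float64(89.2), np.int64(33), np.float64(88.6)]
40 [np.int64(29), np.float64(88.3), np.int64(31), np.float64(88.6)]
```

View pics/p4b.png

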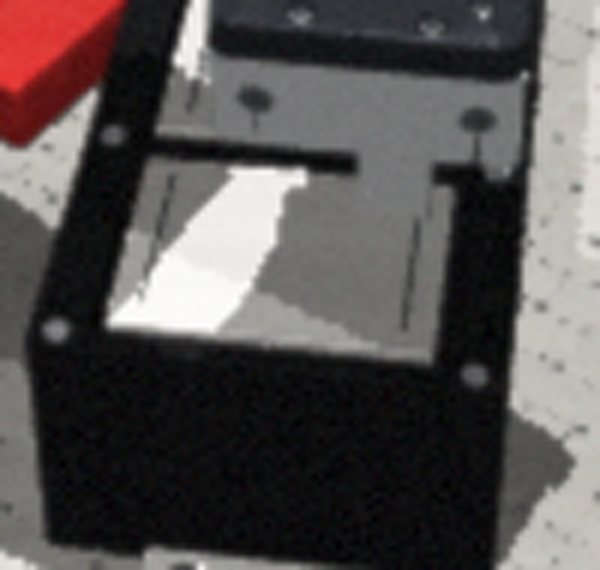

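The panel still looks level and the average force is about zero, so contact has probably not been made. I carry on in small steps.

Call:
{"method": "arm_command", "body": {"plan": [[-1,0,0,0.0005,0],[-1,0,0,0,0]]}}

```text
clock: 6.92
eef_pos: [551.7, -395.7, 86.3]
eef_rot: [-3.142, 0.0, -0.305]
wrist_force: [0.2, 0.7, -0.3]
finger_gap: 0.4
finger_force: 0.0
```

Call:
{"method": "arm_command", "body": {"plan": [[-1,0,0,0.0005,0],[-1,0,0,0,0]]}}

```text
clock: 7.18
eef_pos: [551.7, -395.7, 85.8]
eef_rot: [-3.142, 0.0, -0.305]
wrist_force: [-0.3, -0.1, 0.5]
finger_gap: 0.5
finger_force: 0.0
```

Call:
{"method": "arm_command", "body": {"plan": [[-1,0,0,0.0005,0],[-1,0,0,0,0]]}}

```text
clock: 7.42
eef_pos: [551.7, -395.7, 85.3]
eef_rot: [-3.142, 0.0, -0.305]
wrist_force: [-0.8, -0.7, 0.5]
finger_gap: 0.5
finger_force: 0.0
```

```bash
python3 - <<'E'
from h import *
c=cam("side");d=cam("scene"); print(manip.read_state()["wrist_force"])
xd=np.array([.954,-.301]); yd=np.array([.301,.954])
P0=np.load("sideP.npy");P=pts(c);S0=pts(dict(np.load("scene0.npz")));S=pts(d)
for s in range(-60,61,8):
    row=[]
    for PP in (P0,P,S0,S):
        e=PP[...,:2]-np.array([521.1,-387]); a=e@xd; b=e@yd
        m=(abs(a-s)<4)&(b<-18)&(b>-30)&(abs(PP[...,2]-90)<30); row+=[int(m.sum()),float(PP[m][:,2].mean().round(1))]
    print(s,row)
a=cv2.resize(c["img"][225:320,270:370],(400,380),interpolation=2);b=cv2.resize(d["img"][125:220,325:425],(400,380),interpolation=2)
cv2.imwrite("pics/p4c.png",np.hstack([a,b]))
E
```

```text
[-0.34369598 -0.76560908 -0.39519193]
-60 [28, 89.1, 26, 88.8, 28, 84.8, 37, 83.5]
-52 [32, 87.8, 31, 87.5, 12, 93.5, 13, 92.9]
-44 [22, 88.3, 24, 88.6, 13, 91.9, 12, 91.9]
-36 [33, 88.5, 35, 88.4, 10, 92.8, 12, 92.8]
-28 [32, 88.8, 31, 88.4, 14, 93.3, 17, 92.5]
-20 [32, 88.7, 31, 88.3, 9, 93.1, 11, 93.2]
-12 [32, 88.6, 30, 88.6, 12, 92.5, 12, 93.3]
-4 [29, 88.7, 30, 88.6, 13, 92.8, 10, 92.4]
4 [31, 88.9, 31, 88.7, 11, 93.2, 10, 92.8]
12 [34, 88.5, 33, 88.4, 7, 93.2, 9, 93.1]
20 [32, 88.7, 31, 88.6, 8, 92.8, 10, 92.8]
28 [33, 88.6, 33, 88.2, 14, 93.0, 10, 92.9]
36 [31, 88.6, 31, 88.7, 11, 92.9, 10, 93.3]
44 [19, 88.2, 21, 88.2, 6, 93.1, 5, 92.8]
52 [26, 88.7, 30, 89.1, 16, 92.1, 12, 92.2]
60 [32, 87.7, 30, 88.4, 13, 93.2, 8, 92.7]
```

View pics/p4c.png

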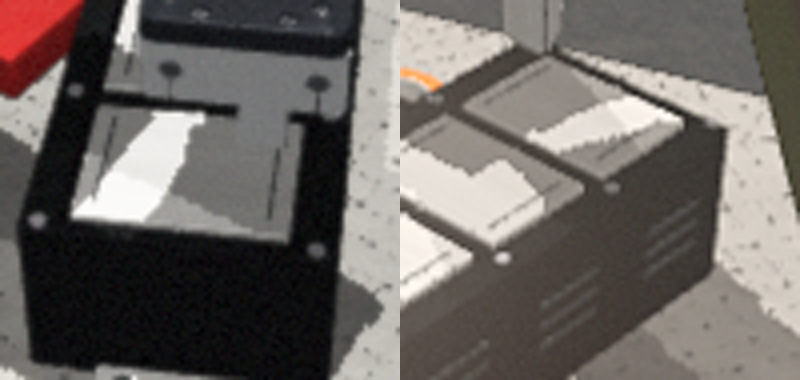

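The panel is plainly still level. In the scene view (right half) the finger's lower end is hidden behind the duct's far edge at about (545,50), so the tip may be somewhere else than thought. I measure the finger itself.

```bash
python3 - <<'E'
from h import *
c=cam("side");d=cam("scene");s=manip.read_state(); print(s["eef_pos"],s["joints"])
P=pts(c);S=pts(d)
print("side");
for v in range(238,268,3): print(v,[P[v,u].round().tolist() for u in (330,335,340)])
print("scene")
for v in range(122,146,3): print(v,[S[v,u].round().tolist() for u in (354,358,362)])
E
```

```text
[ 551.74723267 -395.74400221   85.33558792] [-6.76133090e-01  6.66906212e-01  1.20273829e+00 -2.26485628e-05
  1.27196304e+00  1.19987011e+00]
side
238 [[524.0, -478.0, 239.0], [530.0, -480.0, 240.0], [536.0, -484.0, 242.0]]
241 [[524.0, -479.0, 234.0], [530.0, -479.0, 234.0], [536.0, -482.0, 235.0]]
244 [[525.0, -471.0, 222.0], [531.0, -474.0, 224.0], [537.0, -477.0, 226.0]]
247 [[525.0, -472.0, 217.0], [531.0, -475.0, 219.0], [538.0, -476.0, 219.0]]
250 [[525.0, -472.0, 211.0], [532.0, -474.0, 213.0], [538.0, -476.0, 213.0]]
253 [[539.0, -404.0, 138.0], [547.0, -406.0, 138.0], [554.0, -410.0, 141.0]]
256 [[539.0, -405.0, 132.0], [546.0, -407.0, 133.0], [554.0, -410.0, 135.0]]
259 [[539.0, -405.0, 125.0], [547.0, -407.0, 126.0], [554.0, -409.0, 127.0]]
262 [[545.0, -378.0, 89.0], [553.0, -378.0, 88.0], [561.0, -381.0, 89.0]]
265 [[543.0, -385.0, 89.0], [551.0, -386.0, 90.0], [560.0, -386.0, 88.0]]
scene
122 [[554.0, -383.0, 153.0], [546.0, -384.0, 155.0], [543.0, -396.0, 149.0]]
125 [[554.0, -383.0, 147.0], [545.0, -383.0, 149.0], [541.0, -393.0, 145.0]]
128 [[555.0, -386.0, 139.0], [545.0, -383.0, 142.0], [543.0, -397.0, 136.0]]
131 [[554.0, -385.0, 132.0], [544.0, -382.0, 137.0], [541.0, -395.0, 130.0]]
134 [[555.0, -388.0, 124.0], [546.0, -387.0, 127.0], [541.0, -396.0, 123.0]]
137 [[571.0, -425.0, 93.0], [548.0, -391.0, 117.0], [557.0, -435.0, 91.0]]
140 [[566.0, -415.0, 93.0], [560.0, -420.0, 91.0], [551.0, -421.0, 93.0]]
143 [[560.0, -402.0, 94.0], [553.0, -405.0, 95.0], [547.0, -411.0, 93.0]]
```

Both depth maps put the finger's end at z of about 120, while the reported TCP is at 85, so the fingers are not touching and the reported height is about 34 mm too low. From here I go by sight, descending part of the gap and measuring again.

Call:
{"method": "arm_command", "body": {"plan": [[-1,0,0,0.006,0],[-1,0,0,0.006,0],[-1,0,0,0.006,0],[-1,0,0,0,0],[-1,0,0,0,0]]}}

```text
clock: 8.25
eef_pos: [551.8, -395.8, 67.4]
eef_rot: [3.142, -0.0, -0.305]
wrist_force: [-0.3, 0.1, 0.7]
finger_gap: 0.3
finger_force: 0.0
```

```bash
cat > tip.py <<'E'
from h import *
c=cam("side");d=cam("scene");s=manip.read_state(); e=s["eef_pos"]; print(e.round(1),s["wrist_force"].round(2))
for n,C in (("side",c),("scene",d)):
    P=pts(C); r=np.hypot(P[...,0]-e[0],P[...,1]-e[1]); z=P[...,2]
    m=(r<24)&(z>98)&(z<200)
    q=z[m]; print(n,m.sum(),"lowest",np.sort(q)[:12].round(1),"xy",P[m][q<np.sort(q)[:40].max()].mean(0).round(1), "spread",np.ptp(P[m],0).round())
E
python3 tip.py
```

```text
[ 551.8 -395.8   67.6] [-0.15  0.27 -0.06]
side 100 lowest [103.1 103.2 103.7 103.8 104.  104.1 104.3 104.5 104.5 104.9 105.  105.3] xy [ 547.4 -406.8  106.7] spread [21. 10. 19.]
scene 582 lowest [ 99.7 100.2 100.4 100.4 100.7 101.5 101.7 102.4 102.4 103.1 103.3 103.7] xy [ 546.8 -391.9  105.5] spread [ 29.  34. 100.]
```

Call:
{"method": "arm_command", "body": {"plan": [[-1,0,0,0.004,0],[-1,0,0,0.002,0],[-1,0,0,0,0],[-1,0,0,0,0]]}}

```text
clock: 8.85
eef_pos: [551.9, -395.8, 61.9]
eef_rot: [3.141, -0.001, -0.305]
wrist_force: [-1.5, 1.3, 5.0]
finger_gap: 0.6
finger_force: 2.6
```

Call:
{"method": "arm_command", "body": {"plan": [[-1,0,0,0.001,0],[-1,0,0,0,0]]}}

```text
clock: 9.1
eef_pos: [552.0, -395.9, 61.8]
eef_rot: [3.141, -0.001, -0.305]
wrist_force: [-3.3, 3.2, 11.8]
finger_gap: 0.1
finger_force: 5.9
```

Call:
{"method": "arm_command", "body": {"plan": [[-1,0,0,0.001,0],[-1,0,0,0,0]]}}

```text
clock: 9.35
eef_pos: [552.1, -395.9, 61.7]
eef_rot: [3.141, -0.002, -0.305]
wrist_force: [-6.2, 5.6, 18.0]
finger_gap: 0.9
finger_force: 9.2
```

Call:
{"method": "arm_command", "body": {"plan": [[-1,0,0,0.001,0],[-1,0,0,0,0]]}}

```text
clock: 9.6
eef_pos: [552.1, -396.0, 61.6]
eef_rot: [3.141, -0.002, -0.305]
wrist_force: [-9.1, 7.6, 25.0]
finger_gap: 0.6
finger_force: 12.5
```

Panel 4 is solid: the force rises about 6.5 N per mm with no give. I shouldn't have queued those steps, because the press reached 25 N. I back off now and press the rest one step per call. Contact is at a reported z of about 62.

Call:
{"method": "arm_command", "body": {"plan": [[-1,0,0,-0.004,0],[-1,0,0,-0.012,0],[-1,0,-0.019,0,0],[-1,0,-0.019,0,0],[-1,0,-0.019,0,0],[-1,0,-0.019,0,0],[-1,0,0,0,0],[-1,0,0,0,0]]}}

```text
clock: 10.6
eef_pos: [574.5, -323.5, 74.4]
eef_rot: [3.141, -0.0, -0.305]
wrist_force: [-0.4, -0.4, -0.5]
finger_gap: 0.1
finger_force: 0.0
```

```bash
python3 tip.py
```

```text
[ 574.4 -323.9   74.3] [-0.33 -0.16 -0.35]
side 156 lowest [101.6 102.5 104.8 106.7 108.9 109.  110.5 110.5 110.6 110.9 111.2 111.5] xy [ 570.5 -333.7  112.4] spread [25. 25. 40.]
scene 623 lowest [105.6 106.3 106.6 107.3 108.  108.1 108.2 108.2 108.5 109.4 110.  110.3] xy [ 568.1 -320.   112. ] spread [27. 35. 94.]
```

Call:
{"method": "arm_command", "body": {"plan": [[-1,0,0,0.005,0],[-1,0,0,0.003,0],[-1,0,0,0.0015,0],[-1,0,0,0.001,0],[-1,0,0,0,0],[-1,0,0,0,0]]}}

```text
clock: 11.45
eef_pos: [574.6, -323.3, 64.0]
eef_rot: [3.142, -0.0, -0.305]
wrist_force: [-0.7, -0.1, 0.4]
finger_gap: 0.4
finger_force: 0.0
```

Call:
{"method": "arm_command", "body": {"plan": [[-1,0,0,0.001,0],[-1,0,0,0.001,0],[-1,0,0,0,0]]}}

```text
clock: 11.82
eef_pos: [574.7, -323.3, 62.0]
eef_rot: [3.142, -0.0, -0.305]
wrist_force: [-0.7, -0.4, 2.7]
finger_gap: 0.4
finger_force: 0.9
```

Call:
{"method": "arm_command", "body": {"plan": [[-1,0,0,0.0006,0],[-1,0,0,0,0]]}}

```text
clock: 12.08
eef_pos: [574.8, -323.3, 61.9]
eef_rot: [3.141, -0.001, -0.305]
wrist_force: [-1.1, 0.9, 7.1]
finger_gap: 0.7
finger_force: 3.2
```

Panel 3 is barred too: it stops at 61.9 and the force climbs to 7 N. Next is panel 2.

Call:
{"method": "arm_command", "body": {"plan": [[-1,0,0,-0.002,0],[-1,0,0,-0.01,0],[-1,0,-0.019,0,0],[-1,0,-0.019,0,0],[-1,0,-0.019,0,0],[-1,0,-0.019,0,0],[-1,0,0,0.005,0],[-1,0,0,0.003,0],[-1,0,0,0.001,0],[-1,0,0,0,0],[-1,0,0,0,0]]}}

```text
clock: 13.45
eef_pos: [597.4, -251.1, 64.4]
eef_rot: [3.142, -0.0, -0.306]
wrist_force: [0.6, 0.4, 0.3]
finger_gap: 0.1
finger_force: 0.0
```

Call:
{"method": "arm_command", "body": {"plan": [[-1,0,0,0.001,0],[-1,0,0,0.001,0],[-1,0,0,0.0004,0],[-1,0,0,0,0]]}}

```text
clock: 13.95
eef_pos: [597.5, -250.8, 62.0]
eef_rot: [3.141, -0.0, -0.305]
wrist_force: [-0.3, -0.3, 1.2]
finger_gap: 0.6
finger_force: 1.0
```

Call:
{"method": "arm_command", "body": {"plan": [[-1,0,0,0.0006,0],[-1,0,0,0,0]]}}

```text
clock: 14.2
eef_pos: [597.6, -250.9, 61.9]
eef_rot: [3.141, -0.001, -0.305]
wrist_force: [-2.0, 0.3, 6.6]
finger_gap: 0.3
finger_force: 3.2
```

Panel 2 is barred in the same way. That leaves panel 1.

Call:
{"method": "arm_command", "body": {"plan": [[-1,0,0,-0.002,0],[-1,0,0,-0.01,0],[-1,0,-0.019,0,0],[-1,0,-0.019,0,0],[-1,0,-0.019,0,0],[-1,0,-0.019,0,0],[-1,0,0,0.005,0],[-1,0,0,0.003,0],[-1,0,0,0.001,0],[-1,0,0,0,0],[-1,0,0,0,0]]}}

```text
clock: 15.58
eef_pos: [620.3, -178.6, 64.4]
eef_rot: [3.142, -0.0, -0.306]
wrist_force: [0.1, 0.0, -0.5]
finger_gap: 0.6
finger_force: 0.0
```

Call:
{"method": "arm_command", "body": {"plan": [[-1,0,0,0.001,0],[-1,0,0,0.001,0],[-1,0,0,0.0004,0],[-1,0,0,0.0006,0],[-1,0,0,0,0]]}}

```text
clock: 16.2
eef_pos: [620.4, -178.3, 61.3]
eef_rot: [3.142, -0.0, -0.305]
wrist_force: [0.3, -0.5, 2.1]
finger_gap: 0.6
finger_force: 0.8
```

Call:
{"method": "arm_command", "body": {"plan": [[-1,0,0,0.001,0],[-1,0,0,0.001,0],[-1,0,0,0,0]]}}

```text
clock: 16.58
eef_pos: [620.3, -178.3, 59.2]
eef_rot: [-3.142, -0.0, -0.305]
wrist_force: [0.3, -1.0, 0.9]
finger_gap: -0.1
finger_force: 0.7
```

```bash
python3 tip.py
```

```text
[ 620.2 -178.2   59.2] [ 1.12 -0.6   0.89]
side 157 lowest [ 98.1  98.2  98.3  98.6  98.8  99.   99.   99.2  99.9 100.2 100.2 100.6] xy [ 616.6 -189.   102.8] spread [24. 23. 42.]
scene 695 lowest [ 98.   98.2  99.   99.2  99.3  99.4  99.5  99.6  99.7  99.8  99.9 100. ] xy [ 615.  -173.3  101. ] spread [ 29.  35. 102.]
```

Panel 1 rocks: it yields at about 1 N well past the depth where the others stop. I press its far half down, then follow it inward.

Call:
{"method": "arm_command", "body": {"plan": [[-1,0,0,0.002,0],[-1,0,0,0.002,0],[-1,0,0,0.002,0],[-1,0,0,0.002,0],[-1,0,0,0.002,0],[-1,0,0,0.002,0],[-1,0,0,0.002,0],[-1,0,0,0.002,0],[-1,0,0,0,0]]}}

```text
clock: 17.8
eef_pos: [620.2, -178.2, 43.0]
eef_rot: [-3.142, 0.0, -0.305]
wrist_force: [0.0, -0.6, 0.4]
finger_gap: 0.4
finger_force: 0.4
```

Call:
{"method": "arm_command", "body": {"plan": [[-1,-0.001,0,0.0015,0],[-1,-0.001,0,0.0015,0],[-1,-0.001,0,0.0015,0],[-1,-0.001,0,0.0015,0],[-1,-0.001,0,0.0015,0],[-1,-0.001,0,0.0015,0],[-1,-0.001,0,0.0015,0],[-1,-0.001,0,0.0015,0],[-1,0,0,0,0]]}}

```text
clock: 18.92
eef_pos: [612.4, -175.8, 31.0]
eef_rot: [-3.142, 0.0, -0.305]
wrist_force: [0.4, -0.5, 0.8]
finger_gap: 0.5
finger_force: 0.3
```

```bash
cat > tilt.py <<'E'
from h import *
import sys
d=cam("scene");c=cam("side"); print(manip.read_state()["wrist_force"].round(2))
a=cv2.resize(c["img"][150:250,280:400],(390,325),interpolation=2);b=cv2.resize(d["img"][125:245,240:384],(390,325),interpolation=2)
cv2.imwrite(sys.argv[1],np.hstack([a,b]))
xd=np.array([.954,-.301]); yd=np.array([.301,.954])
for n,C in (("side",c),("scene",d)):
    P=pts(C); e=P[...,:2]-np.array([589.7,-168.9]); A=e@xd; B=e@yd
    m=(abs(B)<30)&(A<6)&(A>-50)&(P[...,2]>96)&(P[...,2]<150)&(C["img"].min(2)>60)
    if m.sum()>20:
        k=np.polyfit(P[m][:,2],A[m],1); print(n,m.sum(),"z max",np.percentile(P[m][:,2],98).round(1),"tilt",np.arctan2(1,-k[0]).round(2),"A",A[m].mean().round(1))
E
python3 tilt.py pics/t1.png
```

```text
[ 1.24 -1.3   0.72]
side 50 z max 117.0 tilt 1.14 A -6.5
scene 358 z max 133.1 tilt 1.28 A -12.3
```

View pics/t1.png

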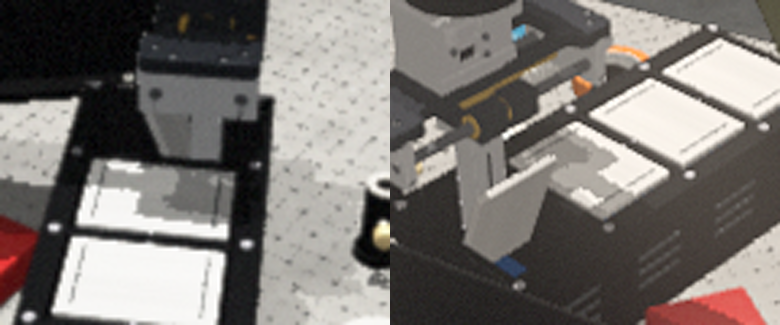

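Panel 1 is raised at about 1.15 rad (edge at (520,175) in the right half), clear of the gripper body. I push its far half inward the rest of the way.

Call:
{"method": "arm_command", "body": {"plan": [[-1,-0.001,0,0.0005,0],[-1,-0.001,0,0.0005,0],[-1,-0.001,0,0,0],[-1,-0.001,0,0,0],[-1,-0.001,0,0,0],[-1,0,0,0,0]]}}

```text
clock: 19.77
eef_pos: [607.7, -174.3, 30.2]
eef_rot: [-3.142, 0.0, -0.305]
wrist_force: [1.2, -0.5, -0.1]
finger_gap: 0.3
finger_force: 0.4
```

Call:
{"method": "arm_command", "body": {"plan": [[-1,-0.001,0,0,0],[-1,-0.001,0,0,0],[-1,-0.001,0,0,0],[-1,0,0,0,0]]}}

```text
clock: 20.27
eef_pos: [605.4, -173.6, 30.3]
eef_rot: [3.142, -0.001, -0.305]
wrist_force: [4.9, -2.0, -3.2]
finger_gap: 0.6
finger_force: 2.4
```

```bash
python3 tilt.py pics/t2.png
```

```text
[ 4.4  -0.95 -2.08]
side 38 z max 118.0 tilt 1.31 A -1.8
scene 521 z max 135.9 tilt 1.55 A -5.0
```

The force has risen to 5 N, so the panel is at its stop. I back off outward, rise and go clear.

Call:
{"method": "arm_command", "body": {"plan": [[-1,0.003,0,0,0],[-1,0.005,0,0,0],[-1,0.003,0,-0.01,0],[-1,0,0,-0.02,0],[-1,0,0,-0.03,0],[-1,0,0,-0.04,0],[-1,0,0,-0.04,0],[-1,0,0.05,-0.03,0],[-1,0,0.05,0,0],[-1,0,0.05,0,0],[-1,0,0.05,0,0],[-1,0,0.05,0,0],[-1,0,0,0,0],[-1,0,0,0,0]]}}

```text
clock: 22.12
eef_pos: [540.5, -414.8, 201.3]
eef_rot: [3.141, -0.001, -0.305]
wrist_force: [0.1, -0.8, -0.3]
finger_gap: 0.4
finger_force: 0.0
```

```bash
python3 tilt.py pics/t3.png; python3 - <<'E'
from h import *
c=cam("side");P=pts(c);P0=np.load("sideP.npy")
for nm,(u,v) in dict(tin=(275,228),case=(396,257),tube=(385,286),post=(433,205),bra=(398,208)).items(): print(nm,P0[v,u].round(),P[v,u].round())
E
```

```text
[-1.02  0.85 -0.55]
scene 491 z max 135.0 tilt 1.49 A -5.4
tin [ 461. -203.   27.] [ 461. -202.   26.]
case [ 687. -320.   19.] [ 686. -322.   21.]
tube [ 641. -395.   30.] [ 642. -395.   29.]
post [ 800. -214.   51.] [ 799. -216.   53.]
bra [ 719. -222.   60.] [ 719. -221.   59.]
```

View pics/t3.png

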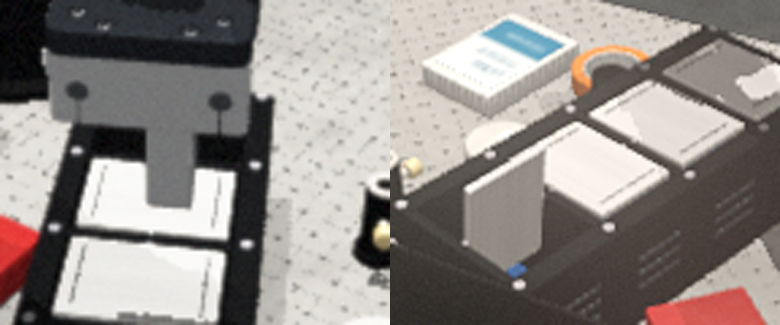

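Panel 1 stands nearly upright at (505,210), the other panels are shut, the bystanders are where they were, and the hand is clear.

```bash
python3 -c "
from h import *
print(ticket.sign_off())"
```

```text
the job is handed in; nothing more can be done
None
```

Panel 1 (leftmost) was the free one and now stands nearly upright, about 1.45 rad, with the hand clear, the bystanders unmoved and the job handed in; but testing panel 4 reached about 25 N (27–28 N resultant), harder than a light press, because I queued steps without checking the force.

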